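Free the processor's blade drawer through its back

ROBOT

A 6-joint arm with a two-finger parallel gripper is mounted at the origin on the work surface. World frame = base frame: x ahead of the robot, y to its left, z up, the work surface at z = 0. Lengths are in m, angles in rad, forces in N, time in s.
With the tool pointing down it reaches from about 0.375 to 0.9 m from the base axis. Payload 3.1 kg.
Tool frame: the origin (TCP) lies where the fingers leave the gripper's body, on its centre line; the fingertips stand 70 mm ahead of it and the grasp point (between the pads) lies 51 mm ahead of it (robot.tip_reach is the distance from the TCP to the fingertips, in m); z points along the fingers, y is the line along which they close (so a half turn about z gives the same grasp; the last joint's range is limited). The gripper opens to 87 mm and grips with 3 to 60 N. Pads are 19 mm wide; open, the fingers measure 117 mm over their backs; the gripper's body (75 mm by 190 mm) begins 51 mm behind the grasp point.
Start: joints at [1.125, 0.527, 1.433, -0, 1.181, -0.178], TCP at [0.165, 0.603, 0.292] pointing down, gripper open.
Joint ranges: [-3.08, 3.08], [-0.75, 2.2], [0.22, 2.44], [-1.43, 4.57], [0, 2.65], [-2.85, 2.85]. Speed limits (rad/s): [2.79, 2.79, 3.14, 3.14, 3.14, 3.14].

INTERFACE

Orientations are given as a unit quaternion [x, y, z, w].
In Python, from rig import robot gives the robot as it stands.
- The arm moves only by the tool carry_out, never from a script. Its argument "rows" is a list that holds one entry, the list of rows, each a list of 6 numbers: the shift along the tool's x, y, z in mm, then the turn, a rotation vector about the tool's x, y, z in units of 8 degrees (1.0 is 8 degrees). A call has 1 to 20 rows; each row is the pose to reach, as a shift and turn from the pose commanded when the call began, along the tool's axes at that moment; what a row does not reach only later rows make up. A row lasts 1/10 s, in which the tool goes at most 50 mm and 8.59 degrees, less where a joint would pass 70% of its speed; a pose out of reach is approached as far as the arm can. A call with a gripper value outside its range is refused whole. "fingers" is the opening, from 0 (shut) to 1 (fully open), set as the call begins (left out, the last holds). The fingers move at their own pace and stop on an object; "grip_force" is the grip in N (left out, the last holds). Time passes only in rows, so rows that repeat a pose let the fingers close. It gives the time, the measured TCP pose, the force and the opening at its end, in the units of the state.
- robot.get_obs(): the state, without advancing time (a new reading comes with each control period).
- robot.camera(name): name is "scene" or "top" or "wrist"; returns a dict with "color" (420x560x3 uint8, red, green, blue), "depth" (420x560 float32, m along the optical axis (not along the pixel's ray), 0 where there is no reading), "K" (3x3 intrinsics, pixels), "camera_from_world" (4x4, takes a point from world to camera coordinates). Camera axes: x right, y down, z forward; pixel columns grow to the right and rows downward; lengths in m; the calibration is good to about 2 mm. The wrist camera is an equidistant fisheye: a pixel r from the principal point sees the ray r / f radians off the axis. A picture is of the moment at which its call begins.
- robot.hand_in(): hands the job in, once; it reports no verdict.
The state is a dict: "time": time; "q": joint angles; "joint_velocities": joint speeds; "joint_torque": joint torques, N m; "position": TCP position; "tool_rot": TCP orientation; "ft_force": force on the tool from outside, world axes, zero at the start; "moment": the same for the moment, N m; "grip_width": finger opening in m.
Only numpy, scipy, OpenCV 4.12 (cv2) and the standard library are available. Lean on these libraries where they do the work, as an engineer would, in place of code of your own. Each camera call takes 0.05 s, during which the arm holds its last target. There are 200 camera calls.

TASK

The blade drawer of the white food-processor base will not come out: feel gently with the wooden dowel through the three small holes in the back of the base, find the one that hides the spring catch, and push the catch in so that the drawer springs open. The other two holes hide stiff circuit-board studs that must not be pushed hard. Then lay the dowel back in the two notches of its wooden rest, and leave the bowls, jar, baster bulb and sieve where they are.

Things in the scene. Friction and masses are not known exactly. Their poses are not given: they have to be found in the camera images.
- processor: White food-processor base, fixed: 170 mm deep (x), 190 wide (y), 110 high; a steel drive shaft on top reaches 148 mm above the counter. Origin: centre of its underside; z up; +x points out of its back, -x out of its drawer front. The back is an upright wall 6 mm thick, outer face 85 mm from the origin, with three level 22 mm round holes in a row 50 mm apart, 70 mm above the counter.
- hole_a (a point): Centre of the mouth of the first hole, on the outer face of the back (processor y = -50 mm, height 70 mm); +x points straight out of the hole. Behind every hole, 18.5 mm in from the outer face, stands a flat grey plate 28 mm wide: one is the spring catch, two are stiff studs, different each time and alike to the eye.
- hole_b (a point): Centre of the mouth of the middle hole (processor y = 0), axes as hole_a. The spring catch, behind one of the holes, is soft: it gives under 2 to 6 N and lets the drawer go only after about 8 mm of push; it meets a stop after about 12 mm.
- hole_c (a point): Centre of the mouth of the third hole (processor y = +50 mm), axes as hole_a.
- drawer (a joint): Blade drawer low in the processor's front, white, 164 mm wide; 0 = shut and caught, grows as it slides out towards the processor's -x; its own spring drives it out to about 0.065 m when the catch lets go (within about half a second). It cannot be pulled out while caught.
- stud_a (a joint): Travel in m of one of the two hidden circuit-board studs, 0 untouched; which hole it lies behind varies. Stiff, about 8 N per mm; it is spoiled at 2.5 mm (20 N).
- stud_b (a joint): Travel in m of the other hidden stud, as stud_a.
- dowel_mid (a point): Centre of a plain round wooden dowel, 14 mm diameter, 180 mm long, about 22 g, lying level in its rest at the start; x runs along the dowel; both ends are alike.
- rest: Wooden dowel rest, fixed: foot 150 mm long (x), 50 wide, 8 thick, with two 12 mm thick posts 55 mm either side of the middle, each with a 90-degree V notch about 37 mm wide, lips about 42 mm above the counter. The dowel lies in the notches along x. 98 mm free between the posts for the fingers. Origin: centre of its underside.
- rest_mid (a point): Where the dowel's centre lies when it is in the middle of the rest: 35.2 mm above the counter; x along the rest.
- bowls: Stack of nested plastic prep bowls, 140 mm across, 76 mm high, loose; origin at the centre of its underside.
- jar: Small glass jar with a cork lid, 56 mm across, 78 mm high, loose; origin at the centre of its underside.
- bulb: Silicone baster bulb standing on the counter, 52 mm across, 75 mm high, loose; origin at the centre of its underside.
- sieve: Small steel sieve lying mouth down, 124 mm across, 50 mm high, with a straight handle 110 mm long to its -y, loose; origin at the centre of its underside.
There are look-alikes about, which are no part of the job. There is more than one size of the part that bears dowel_mid; the job needs the larger.

How it is judged:
On the way:
1. the catch lets the drawer go while the dowel's end is in a hole of the back (value of joint drawer above 0.012 m and x of dowel_mid in the frame of processor between 0.09 and 0.168 m and y of dowel_mid in the frame of processor between -0.07 and 0.07 m and z of dowel_mid in the frame of processor between 0.05 and 0.09 m).
At the end, for the whole second after the job is handed in: The drawer stands at least 50 mm out; the dowel lies still in both notches of its rest, its centre within 30 mm of the rest's middle lengthwise and 6 mm sideways and in height (value of joint drawer above 0.05 m and x of dowel_mid in the frame of rest between -0.03 and 0.03 m and y of dowel_mid in the frame of rest between -0.006 and 0.006 m and z of dowel_mid in the frame of rest between 0.029 and 0.041 m and angle between the x axis of dowel_mid and the x axis of rest, either way round below 0.08 rad and linear speed of dowel below 0.02 m/s); the robot touches nothing.
It fails at once if a circuit-board stud is pushed in 2.5 mm (20 N) or more (value of joint any of stud_a, stud_b above 0.0025 m).
It fails at once if the bowls, jar, bulb or sieve are moved more than 30 mm (distance of any of bowls, jar, bulb, sieve from where it was at the start of the episode above 0.03 m).
It also fails if it takes over 53 s, if anything falls off the work surface, if the arm or the gripper's body presses on something with over 40 N, if the wrist force passes 120 N, or if a joint passes its speed limit or range.

## Working session

There is one attempt and no reset: what is moved stays moved. The work goes in short steps, Python scripts to look and compute and a tool call to move; the robot and the scene stay as the last step left them, time stands still between calls to the robot, and variables do not carry over. Pictures are saved under pics/ and viewed, on a budget of 10 in all, crops included, one or two more only if the job needs it, and the job is handed in when it is done.

Besides the shell and the picture viewer there is one more tool, called after "Call:" in YAML: its name, and indented under it one key for each argument. carry_out: Moves the arm, as the interface text tells. Its arguments: {"type":"object","properties":{"rows":{"type":"array"},"fingers":{"type":"number"},"grip_force":{"type":"number"}},"required":["rows"]}

```bash
mkdir -p pics; cat > h.py <<'E'
import numpy as np, cv2
from rig import robot
from scipy.spatial.transform import Rotation as R
def save(n,name):
    c=robot.camera(n); np.savez(f'{name}.npz',**c); cv2.imwrite(f'pics/{name}.png',c['color'][:,:,::-1]); return c
def load(name): return dict(np.load(f'{name}.npz'))
def cloud(c):
    K=c['K'];d=c['depth'];v,u=np.mgrid[:d.shape[0],:d.shape[1]]
    p=np.stack([(u-K[0,2])/K[0,0]*d,(v-K[1,2])/K[1,1]*d,d],-1)
    T=np.linalg.inv(c['camera_from_world']); w=p@T[:3,:3].T+T[:3,3]; w[d==0]=np.nan; return w
E
python3 - <<'E'
from h import *
a=save('scene','s0');b=save('top','t0')
print(robot.get_obs()); print(b['K'],b['camera_from_world'],a['camera_from_world'])
E
```

```text
{'time': 0.1, 'q': array([ 1.12447933e+00,  5.28355416e-01,  1.43377657e+00,  1.41892114e-05,
        1.18140109e+00, -1.78478390e-01]), 'joint_velocities': array([ 0.00026044, -0.00270854, -0.00238871,  0.00090783, -0.00117917,
        0.00038304]), 'joint_torque': array([-1.59513197e-04, -4.40982163e+01, -1.77149999e+01,  6.34869095e-02,
        5.33777545e-02, -5.93767527e-05]), 'position': array([0.16512941, 0.60224528, 0.29137952]), 'tool_rot': array([ 1.33521984e-01,  9.91045377e-01, -9.21240219e-04, -3.04430542e-04]), 'ft_force': array([-0.20293515, -0.35432925, -0.60597083]), 'moment': array([0.00379433, 0.01139355, 0.03598393]), 'grip_width': 0.08676152133679563}
[[437.30602748   0.         277.60314348]
 [  0.         437.30602748 201.5888728 ]
 [  0.           0.           1.        ]] [[-0.01485451 -0.9994181   0.030705    0.04173006]
 [-0.99797662  0.01292042 -0.06225538  0.61454371]
 [ 0.06182243 -0.03156765 -0.99758783  1.1376733 ]
 [ 0.          0.          0.          1.        ]] [[ 0.56813531  0.82268809 -0.02016361 -0.37893848]
 [ 0.43113568 -0.31842706 -0.84423115 -0.1719824 ]
 [-0.70095955  0.47094428 -0.53559984  1.38425644]
 [ 0.          0.          0.          1.        ]]
```

View pics/t0.png

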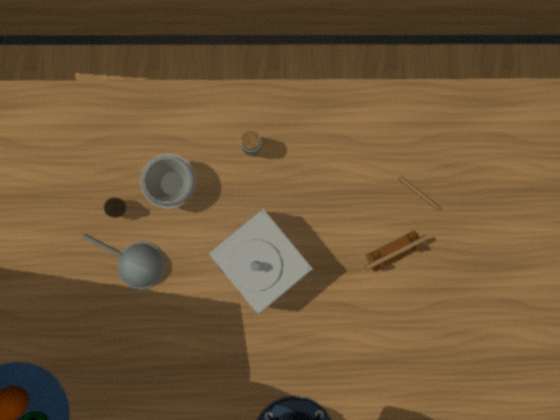

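View pics/s0.png

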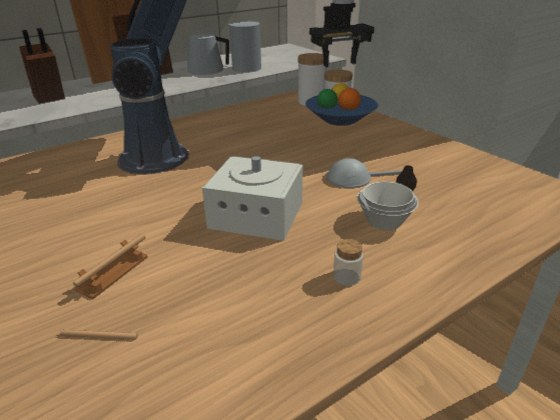

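```bash
python3 - <<'E'
from h import *
t=load('t0');s=load('s0');W=cloud(t);S=cloud(s)
for n,c in(('top',t),('scene',s)):
    T=np.linalg.inv(c['camera_from_world']);print(n,'cam at',T[:3,3].round(3))
# processor top plane
m=(np.abs(W[:,:,2]-.11)<.006); n,l,st,ce=cv2.connectedComponentsWithStats(m.astype(np.uint8))
i=l[265,230] or 1+np.argmax(st[1:,4]); P=W[l==i]; r=cv2.minAreaRect((P[:,:2]*1000).astype(np.float32)); print('proc top',st[i],r,np.median(P[:,2]))
# holes in scene: wall pts
hs=cv2.cvtColor(s['color'],cv2.COLOR_RGB2GRAY)
mm=((hs<70)).astype(np.uint8); mm[:195]=0;mm[222:]=0;mm[:,:214]=0;mm[:,275:]=0
n,l,st,ce=cv2.connectedComponentsWithStats(mm)
for k in range(1,n):
    if st[k,4]>15: print('hole',ce[k],st[k], S[int(ce[k][1]),int(ce[k][0])].round(4))
for uv in [(243,190),(230,195),(270,200),(250,222),(225,217)]: print(uv,S[uv[1],uv[0]].round(4))
for n,uvs in(('T',[(t_u,t_v) for t_u,t_v in [(368,267),(396,253),(425,238),(395,247),(390,245),(402,182),(438,207),(420,193)]]),):
    for u,v in uvs: print(n,u,v,W[v,u].round(4))
for a,(x0,y0,x1,y1) in {'t':(340,160,460,290),'s':(50,215,170,355)}.items():
    im=cv2.imread(f'pics/{a}0.png')[y0:y1,x0:x1]; cv2.imwrite(f'pics/{a}crop.png',cv2.resize(im,(400,420),interpolation=2))
cv2.imwrite('pics/crop.png',np.hstack([cv2.imread('pics/tcrop.png'),cv2.imread('pics/scrop.png')]))
E
```

```text
top cam at [0.544 0.07  1.172]
scene cam at [ 1.26  -0.395  0.589]
proc top [ 209  209  103  105 4797] ((467.07232666015625, 80.83077239990234), (190.03219604492188, 170.5877227783203), 38.66341018676758) 0.11006313617755215
hole [222.5 204.5] [220 202   6   6  30] [ 0.4605 -0.007   0.0595]
hole [243.5 207.5] [241 205   6   6  32] [0.5024 0.0243 0.0606]
hole [264.63888889 210.41666667] [261 208   8   6  36] [0.5426 0.055  0.0614]
(243, 190) [0.5114 0.0223 0.1097]
(230, 195) [ 0.499  -0.0042  0.1004]
(270, 200) [0.5729 0.0522 0.1029]
(250, 222) [0.5311 0.0237 0.0354]
(225, 217) [ 0.4858 -0.015   0.0401]
T 368 267 [ 0.4412 -0.1974  0.0405]
T 396 253 [ 0.4761 -0.2713  0.0416]
T 425 238 [ 0.5136 -0.349   0.0409]
T 395 247 [ 0.4899 -0.2805  0.0039]
T 390 245 [ 0.4955 -0.2665  0.0059]
T 402 182 [ 0.6652 -0.3066 -0.0007]
T 438 207 [ 0.5954 -0.399   0.0094]
T 420 193 [ 0.634  -0.3519  0.0081]
```

View pics/crop.png

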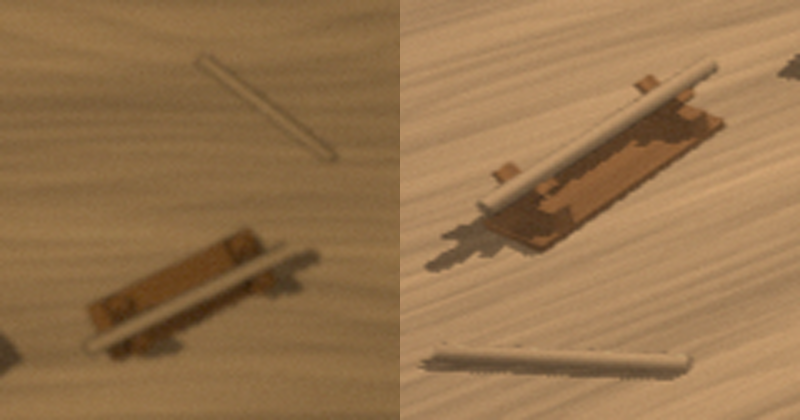

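Top-view candidates: the stick in the rest at (396,253) and the loose, thinner stick at (420,193). The one in the rest is longer, with its top at z≈0.041, so it is the 14 mm x 180 mm dowel. The hole row in the scene view is at (222,204), (243,207), (265,210), on the processor's camera-facing side. Next I fit the axis and work out the first move.

```bash
cat >> h.py <<'E'
def delta(p,yaw,o=None):
    """tool-frame shift (mm), turn (units of 8deg) to a tool-down pose with tool x at world yaw(deg), TCP p"""
    o=o or robot.get_obs(); r=R.from_quat(o['tool_rot'])
    g=np.array([[np.cos(np.radians(yaw)),np.sin(np.radians(yaw)),0],[np.sin(np.radians(yaw)),-np.cos(np.radians(yaw)),0],[0,0,-1]])
    return np.r_[r.inv().apply(np.array(p)-o['position'])*1000, np.degrees((r.inv()*R.from_matrix(g)).as_rotvec())/8].round(1)
E
python3 - <<'E'
from h import *
t=load('t0');W=cloud(t)
def fit(m):
    p=W[m][:,:2].astype(np.float32); vx,vy,x,y=cv2.fitLine(p,cv2.DIST_HUBER,0,.001,.001).ravel()
    d=(p-[x,y])@[vx,vy]; c=np.array([x,y])+[vx*(d.min()+d.max())/2,vy*(d.min()+d.max())/2]
    return c.round(4),np.degrees(np.arctan2(vy,vx)).round(2),(d.max()-d.min()).round(4),len(p)
x,y,z=W[...,0],W[...,1],W[...,2]
box=(x>.4)&(x<.56)&(y>-.39)&(y<-.16)
g=t['color'].astype(int)
print('dowel z',fit(box&(z>.037)&(z<.05)),np.nanmedian(z[box&(z>.037)]))
lig=box&(g[...,0]>0)
foot=box&(z>.004)&(z<.012)&(g[...,0]-g[...,2]>50)
print('foot',cv2.minAreaRect((W[foot][:,:2]*1000).astype(np.float32)),foot.sum())
for n,c in(('thin',(x>.57)&(x<.69)&(y>-.42)&(y<-.28)&(z>.005)),): print(n,fit(c))
print(delta([.40,.25,.25],140),delta([.477,-.273,.18],115.5))
E
```

```text
dowel z (array([ 0.4777, -0.2718], dtype=float32), np.float32(-64.52), np.float32(0.1793), 348) 0.03985874513939147
foot ((479.72662353515625, -275.04620361328125), (227.66390991210938, 154.65390014648438), 88.99845886230469) 533
thin (array([ 0.6339, -0.3492], dtype=float32), np.float32(51.25), np.float32(0.1345), 171)
[-319.7 -277.4   41.8   -0.     0.     3.1] [-532.4 -761.3  112.6   -0.     0.     6.1]
```

Call:
carry_out:
  rows:
    - [[-320,-277,42,0,0,3.1],[-320,-277,42,0,0,3.1],[-320,-277,42,0,0,3.1],[-320,-277,42,0,0,3.1],[-320,-277,42,0,0,3.1],[-320,-277,42,0,0,3.1],[-320,-277,42,0,0,3.1],[-320,-277,42,0,0,3.1],[-532,-761,112,0,0,6.1],[-532,-761,112,0,0,6.1],[-532,-761,112,0,0,6.1],[-532,-761,112,0,0,6.1],[-532,-761,112,0,0,6.1],[-532,-761,112,0,0,6.1],[-532,-761,112,0,0,6.1],[-532,-761,112,0,0,6.1],[-532,-761,112,0,0,6.1],[-532,-761,112,0,0,6.1],[-532,-761,112,0,0,6.1],[-532,-761,112,0,0,6.1]]
  fingers: 1
  grip_force: 25

```text
time: 2.1
position: [0.4786, -0.2786, 0.1797]
tool_rot: [0.533, 0.846, -0.001, 0.003]
ft_force: [0.6, 0.3, 0.5]
grip_width: 0.0871
```

```bash
python3 - <<'E'
from h import *
c=save('wrist','w0'); print(delta([.4777,-.2718,.0865],115.5)); print(c['K'][0])
E
```

```text
[ 4.2  1.9 93.1  0.   0.   0. ]
[325.1922621    0.         281.54122057]
```

View pics/w0.png

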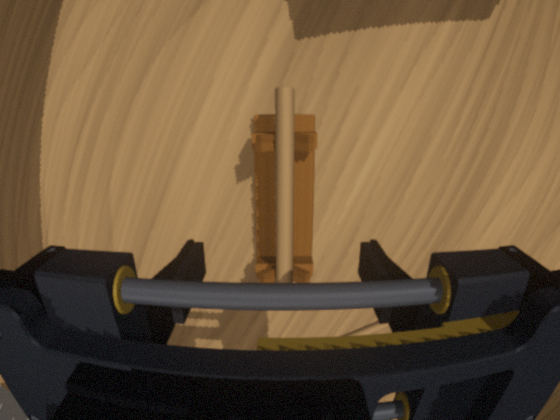

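The wrist view shows the dowel running straight up the picture at column ≈285, in the rest's notches. The finger tips sit at about 195 and 365, so the dowel is centred and aligned. I descend and close.

Call:
carry_out:
  rows:
    - [[4,2,40,0,0,0],[4,2,75,0,0,0],[4,2,93,0,0,0],[4,2,93,0,0,0]]

```text
time: 2.55
position: [0.4752, -0.2645, 0.0849]
tool_rot: [0.53, 0.848, 0.001, -0.004]
ft_force: [-1.4, 0.0, 0.7]
grip_width: 0.0871
```

Call:
carry_out:
  rows:
    - [[0,0,0,0,0,0],[0,0,0,0,0,0],[0,0,0,0,0,0],[0,0,0,0,0,0],[0,0,0,0,0,0],[0,0,0,0,0,0],[0,0,0,0,0,0]]
  fingers: 0
  grip_force: 25

```text
time: 3.25
position: [0.4771, -0.2675, 0.0874]
tool_rot: [0.531, 0.847, -0.0, 0.0]
ft_force: [-0.8, -0.5, -0.3]
grip_width: 0.0389
```

```bash
python3 - <<'E'
from h import *
o=robot.get_obs(); print(o['time'],o['position'],o['grip_width'],o['ft_force'])
r=R.from_quat(o['tool_rot']).as_matrix(); print('yaw',np.degrees(np.arctan2(r[1,0],r[0,0])))
a=np.radians(-51.34); n=np.array([np.cos(a),np.sin(a)]); y=np.array([-n[1],n[0]])
C=np.array([.4671,.0808])
for k,d in(('a',-.05),('b',0),('c',.05)):
    h=C+.085*n+d*y
    for out in(.125,): print(k,h.round(4),delta([*(h+n*out),o['position'][2]+.0348],128.66))
print(delta([.4777,-.2718,.135],115.5))
E
```

```text
3.25 [ 0.47707914 -0.26754099  0.08740769] 0.038886245447487026 [-0.8177464  -0.5244724  -0.25742419]
yaw 115.85106338101534
a [ 0.4812 -0.0168] [102.  140.7 -34.8   0.    0.   -1.6]
b [0.5202 0.0144] [113.1 189.5 -34.8   0.    0.   -1.6]
c [0.5592 0.0457] [124.1 238.2 -34.8   0.    0.   -1.6]
[ -4.1  -1.3 -47.6   0.    0.    0. ]
```

Call:
carry_out:
  rows:
    - [[0,0,0,0,0,0],[0,0,0,0,0,0],[0,0,0,0,0,0],[0,0,0,0,0,0],[0,0,0,0,0,0],[0,0,0,0,0,0]]

```text
time: 3.85
position: [0.4764, -0.2677, 0.0872]
tool_rot: [0.531, 0.848, -0.0, -0.001]
ft_force: [-5.3, -4.1, 2.7]
grip_width: 0.0133
```

```bash
python3 - <<'E'
from h import *
o=robot.get_obs(); print(o['time'],o['position'],o['grip_width'],o['ft_force'],o['moment'])
E
```

```text
3.85 [ 0.4763912  -0.2676842   0.08723492] 0.013258932269908274 [-5.29912921 -4.09128245  2.6909421 ] [-0.60477612  0.71809944  0.01388619]
```

Call:
carry_out:
  rows:
    - [[0,0,-15,0,0,0],[0,0,-35,0,0,0],[0,0,-60,0,0,0],[20,40,-60,0,0,-0.5],[45,80,-60,0,0,-1],[70,120,-60,0,0,-1.4],[95,155,-50,0,0,-1.6],[108,182,-40,0,0,-1.6],[113,189,-35,0,0,-1.6],[113,189,-35,0,0,-1.6],[113,189,-35,0,0,-1.6]]

```text
time: 4.95
position: [0.5973, -0.0838, 0.1221]
tool_rot: [0.433, 0.901, -0.0, -0.0]
ft_force: [-0.2, -0.8, -0.4]
grip_width: 0.0132
```

```bash
python3 - <<'E'
from h import *
o=robot.get_obs(); print(o['time'],o['position'],o['grip_width'],o['ft_force'],o['moment'])
s=save('scene','s1'); w=save('wrist','w1')
im=cv2.imread('pics/s1.png')[110:320,150:350]
cv2.imwrite('pics/j1.png',np.hstack([cv2.resize(im,(400,420),interpolation=2),cv2.resize(cv2.imread('pics/w1.png')[:300],(392,210))if 0 else cv2.imread('pics/w1.png')[0:420,90:490]]))
E
```

```text
4.95 [ 0.59732439 -0.08378959  0.122087  ] 0.013238674658164092 [-0.21133057 -0.82392169 -0.37943141] [-0.07616579 -0.00638809  0.0109245 ]
```

View pics/j1.png

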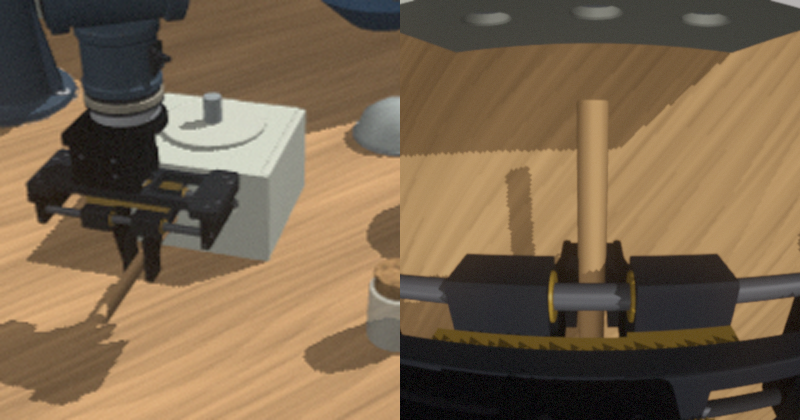

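Right panel, in wrist pixels: holes at (178,18), (287,12) and (396,19), dowel at column 283 with its tip at row 100, in line with the middle hole. I check this by casting rays.

```bash
cat >> h.py <<'E'
a=np.radians(-51.34); N=np.array([np.cos(a),np.sin(a),0]); Y=np.array([-N[1],N[0],0]); C=np.array([.4671,.0808,0])
def fray(c,u,v):
    K=c['K']; dx,dy=(u-K[0,2])/K[0,0],(v-K[1,2])/K[1,1]; th=np.hypot(dx,dy)
    d=np.array([dx/th*np.sin(th),dy/th*np.sin(th),np.cos(th)]); T=np.linalg.inv(c['camera_from_world'])
    return T[:3,3],T[:3,:3]@d
def proc(p): p=p-C; return np.array([p@N,p@Y,p[2]])
E
python3 - <<'E'
from h import *
c=load('w1'); o=robot.get_obs(); print('grasp in proc',proc(o['position']).round(4))
g=cv2.cvtColor(c['color'],cv2.COLOR_RGB2GRAY)
def at(u,v):  # depth point
    O,d=fray(c,u,v); T=c['camera_from_world']; z=c['depth'][int(round(v)),int(round(u))]; return proc(O+d*z/(T[:3,:3]@d)[2])
hm=np.zeros_like(g); hm[0:30,150:420]=(g[0:30,150:420]>85)
n,l,st,ce=cv2.connectedComponentsWithStats(hm)
for k in range(1,n):
    if 100<st[k,4]<3000:
        x,y,w,h,_=st[k]; O,d=fray(c,x+w/2-.5,y+h/2-.5); s=(.085-proc(O)[0])/(d@N); print('hole',st[k],proc(O+s*d).round(4))
for u,v in[(230,20),(340,25),(250,40),(320,40),(283,105),(283,150),(283,200)]: print(u,v,at(u,v).round(4),g[v,u])
# dowel edges per row
for v in(110,150,200):
    r=c['color'][v].astype(int); e=c['depth'][v]; i=np.where(e[255:315]<e[v and 283]+.03)[0]; print(v,i.min()+255,i.max()+255)
E
```

```text
grasp in proc [ 0.2106 -0.0016  0.1225]
hole [267   6  43  14 495] [0.085  0.0019 0.0633]
hole [163  12  37  14 385] [ 0.085  -0.0488  0.063 ]
hole [373  13  43  14 464] [0.085  0.0526 0.0634]
230 20 [ 0.0869 -0.0256  0.0592] 68
340 25 [0.0869 0.0284 0.0501] 68
250 40 [ 0.087  -0.0206  0.0105] 68
320 40 [0.0872 0.0225 0.0119] 68
283 105 [ 0.1298 -0.0005  0.078 ] 156
283 150 [ 0.149  -0.0005  0.0766] 158
283 200 [ 0.1709 -0.0005  0.0778] 158
110 267 298
150 267 297
200 267 296
```

Call:
carry_out:
  rows:
    - [[0,2,0.5,0,0,0],[5,2,0.5,0,0,0],[15,2,0.5,0,0,0],[25,2,0.5,0,0,0],[33,2,0.5,0,0,0],[40,2,0.5,0,0,0],[45,2,0.5,0,0,0],[49,2,0.5,0,0,0],[52,2,0.5,0,0,0],[53,2,0.5,0,0,0],[53,2,0.5,0,0,0],[53,2,0.5,0,0,0]]

```text
time: 6.25
position: [0.5666, -0.0409, 0.1218]
tool_rot: [0.433, 0.901, 0.0, 0.0]
ft_force: [-0.4, 0.3, -0.3]
grip_width: 0.0134
```

```bash
cat > f.py <<'E'
from h import *
o=robot.get_obs(); print(o['time'],'proc',proc(o['position']).round(4),'F',[round(float(o['ft_force']@k),2) for k in (N,Y,[0,0,1])],'M',o['moment'].round(2),o['grip_width'].round(4))
E
python3 f.py
```

```text
Traceback (most recent call last):
  File "f.py", line 2, in <module>
    o=robot.get_obs(); print(o['time'],'proc',proc(o['position']).round(4),'F',[round(float(o['ft_force']@k),2) for k in (N,Y,[0,0,1])],'M',o['moment'].round(2),o['grip_width'].round(4))
                                                                                                                                                                 ^^^^^^^^^^^^^^^^^^^^^
AttributeError: 'float' object has no attribute 'round'
```

Call:
carry_out:
  rows:
    - [[0.5,0,0,0,0,0],[1,0,0,0,0,0],[1.5,0,0,0,0,0],[2,0,0,0,0,0],[2,0,0,0,0,0]]

```text
time: 6.75
position: [0.565, -0.0391, 0.1217]
tool_rot: [0.433, 0.901, -0.0, -0.0]
ft_force: [0.6, -0.4, 0.1]
grip_width: 0.013
```

Call:
carry_out:
  rows:
    - [[0.5,0,0,0,0,0],[1,0,0,0,0,0],[1,0,0,0,0,0]]

```text
time: 7.05
position: [0.5644, -0.0383, 0.1217]
tool_rot: [0.433, 0.901, -0.0, -0.0]
ft_force: [-0.4, 0.1, -0.7]
grip_width: 0.0133
```

```bash
sed -i "s/o\['grip_width'\].round(4)/o['grip_width']/" f.py; python3 f.py
```

```text
7.05 proc [0.1538 0.0015 0.1217] F [-0.3, -0.22, -0.67] M [-0.11 -0.04  0.04] 0.013252585242093632
```

Call:
carry_out:
  rows:
    - [[0.5,0,0,0,0,0],[1,0,0,0,0,0],[1,0,0,0,0,0]]

```text
time: 7.35
position: [0.5637, -0.0375, 0.1217]
tool_rot: [0.433, 0.901, -0.0, -0.0]
ft_force: [-0.5, -0.2, -0.0]
grip_width: 0.0131
```

Call:
carry_out:
  rows:
    - [[0.5,0,0,0,0,0],[1,0,0,0,0,0],[1,0,0,0,0,0]]

```text
time: 7.65
position: [0.5631, -0.0367, 0.1217]
tool_rot: [0.433, 0.901, -0.0, -0.0]
ft_force: [0.3, 0.8, 0.1]
grip_width: 0.0136
```

Call:
carry_out:
  rows:
    - [[0.5,0,0,0,0,0],[1,0,0,0,0,0],[1,0,0,0,0,0]]

```text
time: 7.95
position: [0.563, -0.0363, 0.1219]
tool_rot: [0.433, 0.901, -0.0, 0.001]
ft_force: [0.8, -2.0, -0.6]
grip_width: 0.0129
```

Call:
carry_out:
  rows:
    - [[0.5,0,0,0,0,0],[0.5,0,0,0,0,0],[0.5,0,0,0,0,0]]

```text
time: 8.25
position: [0.5629, -0.0361, 0.1219]
tool_rot: [0.433, 0.901, 0.0, 0.001]
ft_force: [1.4, -3.7, -1.3]
grip_width: 0.013
```

```bash
python3 f.py
```

```text
8.25 proc [0.1511 0.0018 0.1219] F [3.76, -1.27, -1.33] M [-0.5  -0.27  0.06] 0.012971937328244313
```

Call:
carry_out:
  rows:
    - [[0.5,0,0,0,0,0],[1,0,0,0,0,0],[1,0,0,0,0,0]]

```text
time: 8.55
position: [0.5628, -0.0356, 0.1221]
tool_rot: [0.433, 0.901, -0.0, 0.002]
ft_force: [2.8, -4.5, -0.3]
grip_width: 0.0132
```

```bash
python3 f.py
```

```text
8.55 proc [0.1506 0.002  0.1221] F [5.24, -0.66, -0.3] M [-0.84 -0.42  0.05] 0.013176201913140935
```

Call:
carry_out:
  rows:
    - [[0.5,0,0,0,0,0],[1,0,0,0,0,0],[1,0,0,0,0,0]]

```text
time: 8.85
position: [0.5627, -0.0353, 0.1223]
tool_rot: [0.433, 0.901, -0.0, 0.002]
ft_force: [3.4, -6.3, -0.4]
grip_width: 0.0132
```

```bash
python3 f.py
```

```text
8.85 proc [0.1504 0.0022 0.1223] F [7.06, -1.32, -0.42] M [-0.99 -0.63  0.08] 0.013177127081964115
```

Hole b: the force passed 7 N, above the catch's 6 N limit, while the tool moved only fractions of a millimetre. That is a stud, so I back out and try hole c.

Call:
carry_out:
  rows:
    - [[-5,0,0,0,0,0],[-15,0,0,0,0,0],[-28,0,0,0,0,0],[-38,0,0,0,0,0],[-38,0,0,0,0,0],[-38,15,0,0,0,0],[-38,32,0,0,0,0],[-38,45,0,0,0,0],[-38,50,0,0,0,0],[-38,50,0,0,0,0],[-38,50,0,0,0,0],[-33,50,0,0,0,0],[-26,50,0,0,0,0],[-19,50,0,0,0,0],[-14,50,0,0,0,0],[-10,50,0,0,0,0],[-7,50,0,0,0,0],[-6,50,0,0,0,0],[-6,50,0,0,0,0],[-6,50,0,0,0,0]]

```text
time: 10.85
position: [0.6041, -0.0077, 0.1218]
tool_rot: [0.433, 0.901, 0.0, 0.0]
ft_force: [-0.8, 0.0, -0.1]
grip_width: 0.0133
```

```bash
python3 f.py
```

```text
10.85 proc [0.1546 0.0517 0.1218] F [-0.53, -0.66, -0.09] M [-0.   -0.    0.02] 0.013287040801243368
```

Call:
carry_out:
  rows:
    - [[1,0,0,0,0,0],[2,0,0,0,0,0],[2,0,0,0,0,0]]

```text
time: 11.15
position: [0.6024, -0.0059, 0.1217]
tool_rot: [0.433, 0.901, -0.0, -0.0]
ft_force: [0.3, -0.3, -0.1]
grip_width: 0.0135
```

Call:
carry_out:
  rows:
    - [[0.5,0,0,0,0,0],[1,0,0,0,0,0],[1,0,0,0,0,0]]

```text
time: 11.45
position: [0.6021, -0.0053, 0.1218]
tool_rot: [0.433, 0.901, -0.0, 0.0]
ft_force: [0.7, -0.7, -0.3]
grip_width: 0.0128
```

Call:
carry_out:
  rows:
    - [[0.5,0,0,0,0,0],[1,0,0,0,0,0],[1,0,0,0,0,0]]

```text
time: 11.75
position: [0.6019, -0.0049, 0.122]
tool_rot: [0.433, 0.901, -0.0, 0.001]
ft_force: [1.8, -3.1, -0.7]
grip_width: 0.0132
```

```bash
python3 f.py
```

```text
11.75 proc [0.1512 0.0518 0.122 ] F [3.54, -0.58, -0.75] M [-0.54 -0.24  0.02] 0.013160412850277378
```

Call:
carry_out:
  rows:
    - [[0.5,0,0,0,0,0],[1,0,0,0,0,0],[1,0,0,0,0,0]]

```text
time: 12.05
position: [0.6018, -0.0044, 0.1221]
tool_rot: [0.433, 0.901, -0.0, 0.002]
ft_force: [2.3, -4.2, 0.7]
grip_width: 0.0133
```

```bash
python3 f.py
```

```text
12.05 proc [0.1507 0.052  0.1221] F [4.67, -0.82, 0.7] M [-0.86 -0.4   0.07] 0.013325614271291914
```

Call:
carry_out:
  rows:
    - [[0.5,0,0,0,0,0],[1,0,0,0,0,0],[1,0,0,0,0,0]]

```text
time: 12.35
position: [0.6017, -0.0041, 0.1223]
tool_rot: [0.433, 0.901, -0.0, 0.002]
ft_force: [3.4, -6.0, -1.0]
grip_width: 0.0132
```

```bash
python3 f.py
```

```text
12.35 proc [0.1504 0.0521 0.1223] F [6.79, -1.08, -0.95] M [-1.06 -0.51  0.08] 0.013241261936696008
```

Hole c is just as stiff (6.8 N, same curve as b), so the catch must be behind hole a.

Call:
carry_out:
  rows:
    - [[-5,0,0,0,0,0],[-15,0,0,0,0,0],[-28,0,0,0,0,0],[-40,0,0,0,0,0],[-40,0,0,0,0,0],[-40,-20,0,0,0,0],[-40,-50,0,0,0,0],[-40,-80,0,0,0,0],[-40,-95,0,0,0,0],[-40,-100,0,0,0,0],[-40,-100,0,0,0,0],[-40,-100,0,0,0,0],[-35,-100,0,0,0,0],[-26,-100,0,0,0,0],[-18,-100,0,0,0,0],[-11,-100,0,0,0,0],[-7,-100,0,0,0,0],[-5,-100,0,0,0,0],[-5,-100,0,0,0,0]]

```text
time: 14.25
position: [0.525, -0.069, 0.1218]
tool_rot: [0.433, 0.901, -0.0, 0.0]
ft_force: [0.4, 0.9, -0.2]
grip_width: 0.0128
```

```bash
python3 f.py
```

```text
14.25 proc [ 0.1531 -0.0483  0.1218] F [-0.45, 0.91, -0.24] M [ 0.03  0.   -0.04] 0.01280942329904837
```

Call:
carry_out:
  rows:
    - [[0.5,0,0,0,0,0],[1,0,0,0,0,0],[1.5,0,0,0,0,0],[2,0,0,0,0,0],[2,0,0,0,0,0]]

```text
time: 14.75
position: [0.524, -0.0678, 0.1218]
tool_rot: [0.433, 0.901, -0.0, 0.0]
ft_force: [0.2, -0.4, 0.8]
grip_width: 0.0133
```

Call:
carry_out:
  rows:
    - [[0.5,0,0,0,0,0],[1,0,0,0,0,0],[1,0,0,0,0,0]]

```text
time: 15.05
position: [0.5241, -0.0675, 0.122]
tool_rot: [0.433, 0.901, -0.0, 0.001]
ft_force: [1.6, -3.7, 0.0]
grip_width: 0.0137
```

Call:
carry_out:
  rows:
    - [[0.5,0,0,0,0,0],[1,0,0,0,0,0],[1,0,0,0,0,0]]

```text
time: 15.35
position: [0.5237, -0.0668, 0.1221]
tool_rot: [0.433, 0.901, -0.0, 0.002]
ft_force: [2.2, -4.4, 0.0]
grip_width: 0.013
```

```bash
python3 f.py
```

```text
15.35 proc [ 0.1506 -0.048   0.1221] F [4.81, -0.99, 0.05] M [-0.81 -0.4   0.08] 0.012963873031087363
```

Call:
carry_out:
  rows:
    - [[0.5,0,0,0,0,0],[1,0,0,0,0,0],[1,0,0,0,0,0]]

```text
time: 15.65
position: [0.5232, -0.0661, 0.1222]
tool_rot: [0.433, 0.901, -0.0, 0.002]
ft_force: [3.1, -4.9, -0.4]
grip_width: 0.0131
```

```bash
python3 f.py
```

```text
15.65 proc [ 0.1498 -0.048   0.1222] F [5.71, -0.63, -0.38] M [-0.83 -0.42  0.11] 0.013051374495400515
```

Call:
carry_out:
  rows:
    - [[0.5,0,0,0,0,0],[1,0,0,0,0,0],[1,0,0,0,0,0]]

```text
time: 15.95
position: [0.5226, -0.0654, 0.1222]
tool_rot: [0.433, 0.901, -0.0, 0.002]
ft_force: [2.9, -5.0, -0.3]
grip_width: 0.0132
```

```bash
python3 f.py
```

```text
15.95 proc [ 0.1488 -0.0479  0.1222] F [5.7, -0.9, -0.35] M [-0.82 -0.37  0.1 ] 0.013153334763693512
```

Force stays flat at 5.7 N while the tool moves a full millimetre per step, so this is the catch. I push on steadily.

Call:
carry_out:
  rows:
    - [[1,0,0,0,0,0],[2,0,0,0,0,0],[3,0,0,0,0,0],[4,0,0,0,0,0],[5,0,0,0,0,0],[6,0,0,0,0,0],[6,0,0,0,0,0],[6,0,0,0,0,0]]

```text
time: 16.75
position: [0.5186, -0.0604, 0.122]
tool_rot: [0.433, 0.901, 0.0, 0.001]
ft_force: [3.0, -4.5, -1.1]
grip_width: 0.0132
```

```bash
python3 f.py; python3 - <<'E'
from h import *
W=cloud(save('top','t2')); W0=cloud(load('t0'))
P=np.einsum('ijk,kl->ijl',W-C,np.stack([N,Y,[0,0,1]],1)); m=(P[...,0]<-.088)&(P[...,0]>-.2)&(abs(P[...,1])<.06)&(P[...,2]>.02)&(P[...,2]<.1)
print(m.sum(), P[m].min(0) if m.any() else '')
E
```

```text
16.75 proc [ 0.1424 -0.048   0.122 ] F [5.38, -0.47, -1.08] M [-0.8  -0.45  0.06] 0.01323611091740317
219 [-0.15313318 -0.02588272  0.02000752]
```

Call:
carry_out:
  rows:
    - [[-6,0,0,0,0,0],[-18,0,0,0,0,0],[-34,0,0,0,0,0],[-50,0,0,0,0,0],[-62,0,0,0,0,0],[-70,0,-15,0,0,0],[-75,0,-25,0,0,0],[-75,0,-25,0,0,0],[-75,0,-25,0,0,0]]

```text
time: 17.7
position: [0.5641, -0.1182, 0.1468]
tool_rot: [0.433, 0.901, 0.0, -0.0]
ft_force: [-0.1, -0.3, -0.4]
grip_width: 0.0131
```

```bash
python3 f.py; python3 - <<'E'
from h import *
c=save('wrist','w2');T=c['camera_from_world']
o=robot.get_obs(); 
for n in('w1','w2'):
    c=load(n); 
    for u,v in[(283,105),(283,150),(283,200),(283,225)]:
        Tm=c['camera_from_world']; O,d=fray(c,u,v); z=c['depth'][v,u]; p=O+d*z/(Tm[:3,:3]@d)[2]; print(n,v,proc(p).round(4),z)
print(delta([.4764,-.2677,.14],115.85),delta([.4764,-.2677,.0875],115.85))
save('top','t3')
cv2.imwrite('pics/j2.png',np.hstack([cv2.imread('pics/w2.png')[:,140:420],cv2.imread('pics/t3.png')[110:390,170:510]]) if 0 else np.hstack([cv2.imread('pics/w2.png')[:300,140:420],cv2.imread('pics/t3.png')[110:410,150:510]]))
E
```

```text
17.7 proc [ 0.216  -0.0486  0.1468] F [0.24, -0.27, -0.42] M [-0.04 -0.    0.01] 0.013097248579184735
w1 105 [ 0.1298 -0.0005  0.078 ] 0.13060682
w1 150 [ 0.149  -0.0005  0.0766] 0.13755634
w1 200 [ 0.1709 -0.0005  0.0778] 0.1427758
w1 225 [ 0.1829 -0.0005  0.0769] 0.14712684
w2 105 [ 0.1354 -0.0477  0.102 ] 0.1310075
w2 150 [ 0.1545 -0.0477  0.1023] 0.1362564
w2 200 [ 0.1765 -0.0476  0.1022] 0.14282233
w2 225 [ 0.1882 -0.0476  0.1023] 0.14610209
[ -62.4 -161.7    6.5   -0.    -0.     1.6] [ -62.4 -161.7   59.    -0.    -0.     1.6]
```

View pics/j2.png

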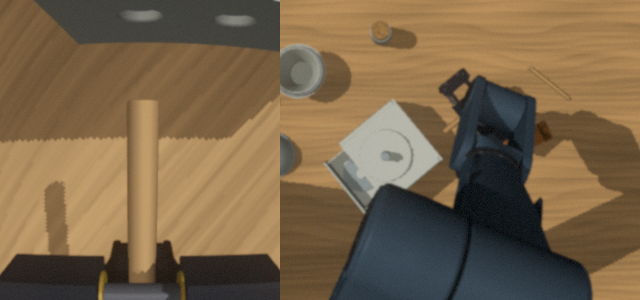

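The top view (right panel) shows the drawer standing open at about (350,180). In the wrist view the dowel sits level and unslipped in the fingers, tip at row 100 as before. Next I return it to the rest.

Call:
carry_out:
  rows:
    - [[-10,-25,3,0,0,0.4],[-25,-65,6,0,0,0.8],[-42,-105,6,0,0,1.2],[-56,-142,6,0,0,1.6],[-62,-158,6,0,0,1.6],[-62,-162,6,0,0,1.6],[-62,-162,6,0,0,1.6],[-62,-162,6,0,0,1.6],[-62,-162,6,0,0,1.6]]

```text
time: 18.7
position: [0.4771, -0.2667, 0.1407]
tool_rot: [0.53, 0.848, 0.0, -0.0]
ft_force: [0.3, 0.0, -0.3]
grip_width: 0.0135
```

```bash
python3 - <<'E'
from h import *
o=robot.get_obs();print(o['position'],o['ft_force']); print(delta([.4764,-.2677,.0880],115.85)); save('wrist','w3')
E
```

```text
[ 0.47714756 -0.26666622  0.14069004] [ 0.25749989  0.02338366 -0.29586706]
[-0.6 -1.1 52.7 -0.  -0.   0. ]
```

View pics/w3.png

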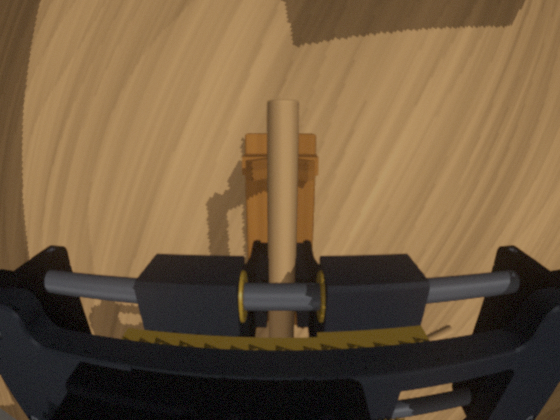

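The dowel (column 283) lies over the rest's centre line (column ≈281) and parallel to it. I lower it.

Call:
carry_out:
  rows:
    - [[-1,-1,12,0,0,0],[-1,-1,26,0,0,0],[-1,-1,38,0,0,0],[-1,-1,46,0,0,0],[-1,-1,50,0,0,0],[-1,-1,52,0,0,0],[-1,-1,53,0,0,0],[-1,-1,53,0,0,0],[-1,-1,53,0,0,0]]

```text
time: 19.65
position: [0.4764, -0.2696, 0.0881]
tool_rot: [0.531, 0.847, -0.0, 0.0]
ft_force: [0.3, 0.4, -0.4]
grip_width: 0.0135
```

```bash
python3 - <<'E'
from h import *
o=robot.get_obs();print(o['position'],o['ft_force'],o['moment'])
E
```

```text
[ 0.47636761 -0.26958404  0.08813415] [ 0.33026918  0.36768308 -0.36668933] [-0.07135655  0.01148914  0.00368558]
```

Call:
carry_out:
  rows:
    - [[0,0,0.5,0,0,0],[0,0,1,0,0,0],[0,0,1,0,0,0],[0,0,1,0,0,0]]

```text
time: 20.05
position: [0.4767, -0.2695, 0.0873]
tool_rot: [0.531, 0.847, 0.0, 0.001]
ft_force: [1.9, 1.0, 6.0]
grip_width: 0.0135
```

Call:
carry_out:
  rows:
    - [[0,0,0,0,0,0],[0,0,0,0,0,0],[0,0,0,0,0,0],[0,0,0,0,0,0],[0,0,0,0,0,0],[0,0,0,0,0,0],[0,0,0,0,0,0],[0,0,0,0,0,0]]
  fingers: 0.8

```text
time: 20.85
position: [0.4762, -0.2694, 0.0867]
tool_rot: [0.531, 0.847, 0.0, -0.0]
ft_force: [0.4, -0.3, 0.2]
grip_width: 0.0668
```

Call:
carry_out:
  rows:
    - [[0,0,0,0,0,0],[0,0,0,0,0,0],[0,0,0,0,0,0],[0,0,-10,0,0,0],[0,0,-30,0,0,0],[0,0,-60,0,0,0],[0,0,-100,0,0,0],[0,0,-140,0,0,0],[0,-50,-160,0,0,0],[-50,-80,-160,0,0,0],[-90,-110,-160,0,0,0],[-90,-110,-160,0,0,0],[-90,-110,-160,0,0,0]]

```text
time: 22.15
position: [0.4159, -0.4002, 0.2473]
tool_rot: [0.532, 0.847, -0.0, 0.001]
ft_force: [0.0, 0.6, -0.1]
grip_width: 0.0696
```

```bash
python3 - <<'E'
from h import *
o=robot.get_obs();print(o['time'],o['position'],o['ft_force'],o['grip_width'])
t=save('top','t4');s=save('scene','s4');W=cloud(t);x,y,z=W[...,0],W[...,1],W[...,2]
m=(x>.4)&(x<.56)&(y>-.39)&(y<-.16)&(z>.037)&(z<.05)
p=W[m][:,:2].astype(np.float32); 
if len(p)>20:
    vx,vy,a,b=cv2.fitLine(p,cv2.DIST_HUBER,0,.001,.001).ravel(); d=(p-[a,b])@[vx,vy]; k=(d.min()+d.max())/2
    print('dowel',a+vx*k,b+vy*k,np.degrees(np.arctan2(vy,vx)),np.ptp(d),np.median(z[m]),len(p))
P=np.einsum('ijk,kl->ijl',W-C,np.stack([N,Y,[0,0,1]],1)); q=(P[...,0]<-.088)&(P[...,0]>-.2)&(abs(P[...,1])<.08)&(P[...,2]>.02)&(P[...,2]<.1)
print('drawer',q.sum(),P[q][:,0].min())
cv2.imwrite('pics/j4.png',np.hstack([cv2.imread('pics/t4.png')[90:390,80:460],cv2.imread('pics/s4.png')[130:430-0][:290].copy() if 0 else cv2.imread('pics/s4.png')[120:420,40:440]]))
E
```

```text
22.15 [ 0.41585577 -0.40016142  0.2473128 ] [ 0.0266145   0.59730034 -0.13102833] 0.06956027803385813
dowel 0.47883144 -0.2737438 -64.4071 0.17912391 0.040008525082401825 369
drawer 445 -0.15309893946009617
```

View pics/j4.png

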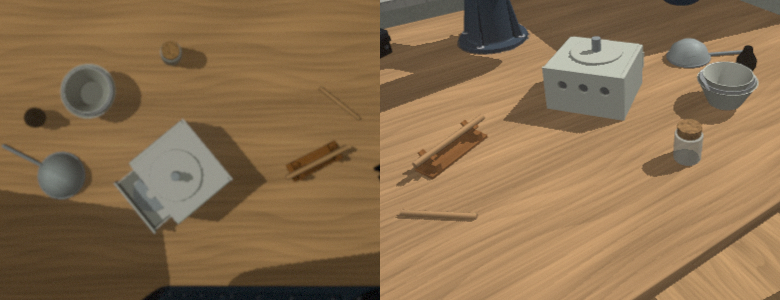

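The dowel lies in both notches, about 2 mm from its first position and at the same angle. The drawer stands about 68 mm out, nothing else has moved, and the robot is clear.

```bash
python3 -c "
from rig import robot
print(robot.hand_in())"
```

```text
the job is handed in; nothing more can be done
None
```

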